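# Close the crosswise second layer of relay cases on a dispatch pallet

### The arm

A 7-joint arm with a two-finger parallel gripper is mounted at the origin on the work surface. World frame = base frame: x ahead of the robot, y to its left, z up, the work surface at z = 0. Lengths are in m, angles in rad, forces in N, time in s.
With the tool pointing down it reaches from about 0.425 to 0.8 m from the base axis. Payload 8.3 kg.
Tool frame: the origin (TCP) lies on the centre line of the jaws, within the pads' length; the fingertips stand 11 mm ahead of it and the grasp point (between the pads) lies 8 mm behind it; z points along the fingers, y is the line along which they close (so a half turn about z gives the same grasp; the last joint's range is limited). The gripper opens to 85 mm and grips with 20 to 120 N. Pads are 22 mm wide; open, the fingers measure 114 mm over their backs; the gripper's body (76 mm by 85 mm) begins 54 mm behind the grasp point. The pads swing forward as they close: fully open they stand 13 mm farther back than shut.
Start: joints at [-1.353, 0.383, 0.016, 1.37, -0.006, 1.388, -0.046], TCP at [0.173, 0.601, 0.242] pointing down, gripper open.
Joint ranges: [-2.95, 2.95], [-0.25, 2.06], [-1.52, 1.56], [0.18, 2.33], [-1.44, 4.58], [0.02, 2.06], [-3.01, 3.01]. Speed limits (rad/s): [2.39, 2.39, 3.01, 3.01, 3.14, 3.14, 3.14].

### API

Orientations are given as a 3x3 rotation matrix whose columns are the frame's x, y, z axes.
In Python, from station import r gives the robot as it stands.
- The arm moves only by the tool play_rows, never from a script. Its arguments are lists of equal length, an entry for each row: "delta_pos": the shift along the tool's x, y, z in m, a list of three; "turn": the turn about the tool's z in rad. In form: {"delta_pos": [[tx, ty, tz], ...], "turn": [turn, ...]}. A call has 1 to 20 rows; each row is the pose to reach, as a shift and turn from the pose commanded when the call began, along the tool's axes at that moment; what a row does not reach only later rows make up. A row lasts 1/10 s, in which the tool goes at most 50 mm and 8.59 degrees, less where a joint would pass 70% of its speed; a pose out of reach is approached as far as the arm can. A call with a gripper value outside its range is refused whole. "hand" is the opening, from -1 (shut) to 1 (fully open), set as the call begins (left out, the last holds). The fingers move at their own pace and stop on an object; the grip force is fixed at half the most. Time passes only in rows, so rows that repeat a pose let the fingers close. It gives the time, the measured TCP pose, the force, the opening and the grip force at its end, in the units of the state.
- r.sense(): the state, without advancing time (a new reading comes with each control period).
- r.snapshot(name): name is "scene" or "side" or "wrist"; returns the picture (480x640x3 uint8, red, green, blue); there is no depth.
- r.camera_params(name): a dict with "fx", "fy", "cx", "cy" (pixels), "eye" and "rotation" of the camera in the world; the wrist camera has in their place "T_tool_cam" (4x4, takes a point from camera to tool coordinates, whose origin is the TCP and whose axes are the flange's). Camera axes: x right, y down, z forward; pixel columns grow to the right and rows downward; lengths in m; the calibration is good to about 2 mm. A picture is of the moment at which its call begins: read the wrist's pose just before it. camera_params takes no time and is no camera call.
- r.job_done(): hands the job in; it is judged then, once.
The state is a dict: "t": time; "joint_positions": joint angles; "dq": joint speeds; "joint_efforts": joint torques, N m; "ee_pos": TCP position; "ee_rot": TCP orientation; "force": force on the tool from outside, world axes, zero at the start; "torque": the same for the moment, N m; "width": finger opening in m; "grip_force": force on a finger pad.
Only numpy, scipy, OpenCV 4.12 (cv2) and the standard library are available. Lean on these libraries where they do the work, as an engineer would, in place of code of your own. Each camera call takes 0.05 s, during which the arm holds its last target. There are 200 camera calls.

### The job

Take the two grey relay cases off the sloping rack and lay them flat, side by side, as the second layer on the small pallet, crosswise over the two already there. Finish one before the other: press the first firmly home into the corner of the pallet's two steel stops, then bring the second up against the same side stop and press it firmly against the first, so that no gap is left, feeling for the contact rather than ramming. Set the cases down without dropping them, keep the lower layer in place and leave the other things on the table alone.

Things in the scene. Friction and masses are not known exactly. Their poses are not given: they have to be found in the camera images.
- case_a: Grey relay transit case, a plain closed box 140 x 60 x 45 mm, 0.24 to 0.5 kg. Origin: centre of its 140 x 60 underside; own x along its 140 mm length, y across its 60 mm width, z out of its lid. Both ends and both sides are alike. Starts lying lid up on the sloping rack, its length up the slope, its lower end against the rack's lip.
- case_b: Grey relay transit case, a plain closed box 140 x 60 x 45 mm, 0.24 to 0.5 kg. Origin: centre of its 140 x 60 underside; own x along its 140 mm length, y across its 60 mm width, z out of its lid. Both ends and both sides are alike. Starts beside case_a on the rack.
- rack: Fixed sloping steel rack 150 mm deep, 230 mm wide, 95 mm high at its back. Origin: centre of its footprint on the table; x from its low front to its high back, y along its width. Its flat top plate rises towards +x at 28 degrees (0.489 rad); a 14 mm lip runs along the low edge. The cases lie on it 100 to 124 mm apart, each underside's centre 51 mm above the table.
- pallet: Fixed wooden pallet, deck 180 x 180 mm, deck top 30 mm above the table, with steel stop fences at its back (+x) and right (-y) sides, open at the others. Origin: centre of the footprint on the table; z up. Pressed home, the second layer's cases lie lengthwise along its y, the first centred at about x = 40, y = 0 mm, the second at x = -20, y = 0 mm.
- back_stop (a point): Top middle of the back fence's inner face (plane x = 70 mm of the pallet), 105 mm above the table, 30 mm above the lower layer's top; rigid. Fingers do not fit between a case at home and the fence: set it down about 27 mm short, then push it home. Sliding a case takes 1 to 8 N, more if the fingers also bear down on it; a rise above that means it has met the stop or the other case.
- side_stop (a point): Top middle of the side fence's inner face (plane y = -70 mm of the pallet), 105 mm above the table; rigid. One end of each second-layer case touches it; their other ends overhang the lower layer by 20 mm.
- layer_top (a point): Point on the lower layer's flat top, 75 mm above the table, over the pallet's origin. The lower cases lie lengthwise along the pallet's x, in the corner of the stops, covering x -70 to 70 and y -70 to 50 mm of the pallet's frame.
- low_a: Grey relay transit case, a plain closed box 140 x 60 x 45 mm, 0.24 to 0.5 kg. Origin: centre of its 140 x 60 underside; own x along its 140 mm length, y across its 60 mm width, z out of its lid. Both ends and both sides are alike. Lower layer, lying on the pallet against the side fence, loose.
- low_b: Grey relay transit case, a plain closed box 140 x 60 x 45 mm, 0.24 to 0.5 kg. Origin: centre of its 140 x 60 underside; own x along its 140 mm length, y across its 60 mm width, z out of its lid. Both ends and both sides are alike. Lower layer, lying on the pallet beside low_a, loose.
- housing: Bystander: open amber relay housing with a crack, about 90 x 70 x 56 mm, origin under its centre.
- pole_1: Bystander: dark iron pole piece, a 90 mm long bar with a round head, 24 mm high, origin under its bar's centre, x along it.
- pole_2: Bystander: a second pole piece like pole_1.
- carrier: Bystander: white porcelain fuse carrier 85 x 30 x 30 mm, origin under its centre.
- hook: Bystander: chrome spring hook 105 mm long, 18 mm high, origin under its middle.

How it is judged:
On the way, in this order (a step that is already met when the one before it is completed fails the run):
1. one case lies crosswise on the lower layer, home in the corner of the stops, and is pressed against them with more than 2 N (((x of case_a in the frame of pallet between 0.037 and 0.043 m and y of case_a in the frame of pallet between -0.003 and 0.003 m and z of case_a in the frame of pallet between 0.071 and 0.079 m and angle between the x axis of case_a and the y axis of pallet, either way round below 0.04 rad and angle between case_a's own z axis and vertical below 0.05 rad and contact force between case_a and pallet above 2 N) or (x of case_b in the frame of pallet between 0.037 and 0.043 m and y of case_b in the frame of pallet between -0.003 and 0.003 m and z of case_b in the frame of pallet between 0.071 and 0.079 m and angle between the x axis of case_b and the y axis of pallet, either way round below 0.04 rad and angle between case_b's own z axis and vertical below 0.05 rad and contact force between case_b and pallet above 2 N))).
2. the other lies beside it, against the side stop, and is pressed against the first with more than 2 N (((x of case_a in the frame of pallet between 0.037 and 0.043 m and y of case_a in the frame of pallet between -0.003 and 0.003 m and z of case_a in the frame of pallet between 0.071 and 0.079 m and angle between the x axis of each of case_a, case_b and the y axis of pallet, either way round below 0.04 rad and angle between each of case_a, case_b's own z axis and vertical below 0.05 rad and x of case_b in the frame of pallet between -0.023 and -0.017 m and y of case_b in the frame of pallet between -0.003 and 0.003 m and z of case_b in the frame of pallet between 0.071 and 0.079 m and contact force between case_a and case_b above 2 N) or (x of case_b in the frame of pallet between 0.037 and 0.043 m and y of case_b in the frame of pallet between -0.003 and 0.003 m and z of case_b in the frame of pallet between 0.071 and 0.079 m and angle between the x axis of each of case_b, case_a and the y axis of pallet, either way round below 0.04 rad and angle between each of case_b, case_a's own z axis and vertical below 0.05 rad and x of case_a in the frame of pallet between -0.023 and -0.017 m and y of case_a in the frame of pallet between -0.003 and 0.003 m and z of case_a in the frame of pallet between 0.071 and 0.079 m and contact force between case_b and case_a above 2 N))).
At the end, for the whole second after the job is handed in: Cases centred at x 40 and x -20 mm, y 0 of the pallet frame, each within 3 mm, lengthwise along its y within 0.04 rad, lying flat 75 mm above the table (within 4 mm); both lower cases within 6 mm of their places, along its x within 0.04 rad; all four at rest (((x of case_a in the frame of pallet between 0.037 and 0.043 m and y of case_a in the frame of pallet between -0.003 and 0.003 m and z of case_a in the frame of pallet between 0.071 and 0.079 m and angle between the x axis of each of case_a, case_b and the y axis of pallet, either way round below 0.04 rad and angle between each of case_a, case_b's own z axis and vertical below 0.05 rad and x of case_b in the frame of pallet between -0.023 and -0.017 m and y of case_b in the frame of pallet between -0.003 and 0.003 m and z of case_b in the frame of pallet between 0.071 and 0.079 m) or (x of case_b in the frame of pallet between 0.037 and 0.043 m and y of case_b in the frame of pallet between -0.003 and 0.003 m and z of case_b in the frame of pallet between 0.071 and 0.079 m and angle between the x axis of each of case_b, case_a and the y axis of pallet, either way round below 0.04 rad and angle between each of case_b, case_a's own z axis and vertical below 0.05 rad and x of case_a in the frame of pallet between -0.023 and -0.017 m and y of case_a in the frame of pallet between -0.003 and 0.003 m and z of case_a in the frame of pallet between 0.071 and 0.079 m)) and x of low_a in the frame of pallet between -0.006 and 0.006 m and y of low_a in the frame of pallet between -0.046 and -0.034 m and z of low_a in the frame of pallet between 0.026 and 0.034 m and angle between the x axis of each of low_a, low_b and the x axis of pallet, either way round below 0.04 rad and angle between each of low_a, low_b's own z axis and vertical below 0.05 rad and x of low_b in the frame of pallet between -0.006 and 0.006 m and y of low_b in the frame of pallet between 0.014 and 0.026 m and z of low_b in the frame of pallet between 0.026 and 0.034 m and linear speed of each of case_a, case_b, low_a, low_b below 0.01 m/s and angular speed of each of case_a, case_b, low_a, low_b below 0.05 rad/s); the robot touches nothing.
It fails at once if a bystander moved by more than 20 mm (distance of any of housing, pole_1, pole_2, carrier, hook from where it was at the start of the episode above 0.02 m).
It fails at once if a case dropped or banged on the lower layer (over 60 N) (contact force between any of case_a, case_b and low_a above 60 N or contact force between any of case_a, case_b and low_b above 60 N).
It fails at once if a case rammed against the stops or the other case (over 60 N) (contact force between any of case_a, case_b and pallet above 60 N or contact force between case_a and case_b above 60 N).
It also fails if it takes over 64 s, if anything falls off the work surface, if the arm or the gripper's body presses on something with over 40 N, if the wrist force passes 120 N, or if a joint passes its speed limit or range.

## Working session

There is one attempt and no reset: what is moved stays moved. The work goes in short steps, Python scripts to look and compute and a tool call to move; the robot and the scene stay as the last step left them, time stands still between calls to the robot, and variables do not carry over. Pictures are saved under pics/ and viewed, at most 10 in all, crops included, and the job is handed in when it is done.

Besides the shell and the picture viewer there is one more tool, called in YAML: its name, and indented under it one key for each argument. play_rows: Moves the arm, as the interface text tells. Its arguments: {"type":"object","properties":{"delta_pos":{"type":"array","items":{"type":"array","items":{"type":"number"}}},"turn":{"type":"array","items":{"type":"number"}},"hand":{"type":"number"}},"required":["delta_pos","turn"]}

```bash
mkdir -p pics; ls
python3 - <<'E'
from station import r
import cv2,numpy as np
np.set_printoptions(precision=4,suppress=True)
s=r.sense();print(s)
for n in("scene","side","wrist"):
    im=r.snapshot(n);cv2.imwrite(f"pics/{n}0.png",im[:,:,::-1]);print(n,r.camera_params(n))
a=cv2.imread("pics/scene0.png");b=cv2.imread("pics/side0.png")
E
```

```text
pics
{'t': 0.0, 'joint_positions': array([-1.3529,  0.3843,  0.0163,  1.3711, -0.0063,  1.3882, -0.0465]), 'dq': array([ 0.0004,  0.0008,  0.0003, -0.0004,  0.0019,  0.0001, -0.0003]), 'joint_efforts': array([  0.0003, -62.7598,   0.8445, -37.1825,   0.0166,   0.0142,
         0.    ]), 'ee_pos': array([0.173 , 0.6001, 0.2413]), 'ee_rot': array([[-0.9609,  0.2771, -0.0005],
       [ 0.2771,  0.9609, -0.002 ],
       [-0.    , -0.002 , -1.    ]]), 'force': array([-0.1642, -0.6093, -0.6346]), 'torque': array([-0.0022,  0.0201, -0.0056]), 'grip_force': 0.0, 'width': 0.08543994836162157}
scene {'fx': 560.7492395333686, 'fy': 560.7492395333686, 'cx': 324.4486114356517, 'cy': 247.22233804794152, 'eye': array([1.1523, 0.5256, 0.7301]), 'rotation': array([[-0.7003,  0.4278, -0.5715],
       [ 0.7139,  0.4268, -0.5552],
       [ 0.0064, -0.7967, -0.6043]])}
side {'fx': 435.56675174212904, 'fy': 435.56675174212904, 'cx': 325.76260786886354, 'cy': 234.72249887930008, 'eye': array([0.2562, 0.399 , 0.6888]), 'rotation': array([[-0.8423, -0.3911,  0.371 ],
       [-0.5389,  0.6292, -0.5601],
       [-0.0144, -0.6717, -0.7407]])}
wrist {'fx': 335.3875708025279, 'fy': 335.3875708025279, 'cx': 313.1629469805245, 'cy': 236.8167812995372, 'T_tool_cam': array([[ 0.0006, -0.9478, -0.3187,  0.0831],
       [ 1.    ,  0.0003,  0.0009, -0.0014],
       [-0.0007, -0.3187,  0.9478, -0.132 ],
       [ 0.    ,  0.    ,  0.    ,  1.    ]])}
```

View pics/scene0.png

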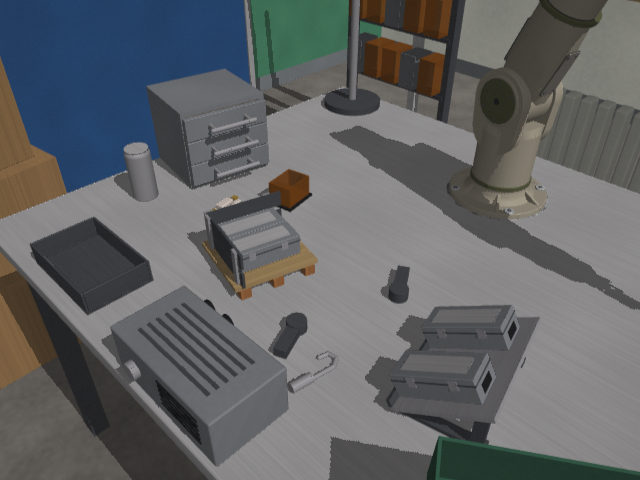

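View pics/side0.png

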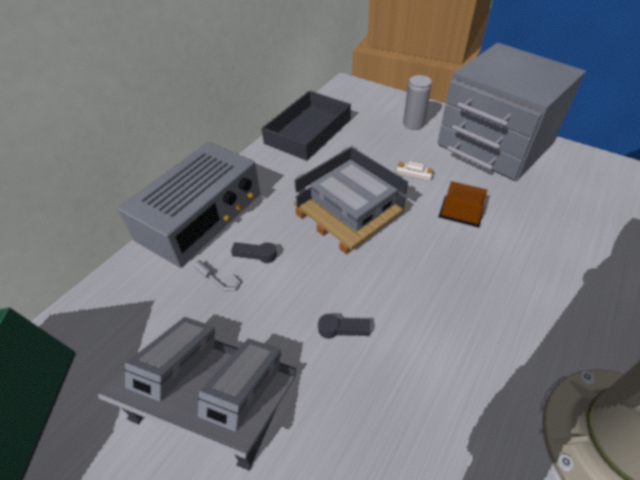

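The scene view shows the rack with two cases at about (470,328) and (445,375), their label ends uphill, and the pallet at about (262,245). The side view shows the same cases at (240,383) and (172,357), and the pallet at (350,200). I'll triangulate these coarsely first.

```bash
cat > h.py <<'E'
from station import r
import cv2,numpy as np
np.set_printoptions(precision=4,suppress=True)
def cam(n,s=None):
    c=r.camera_params(n)
    if n=="wrist":
        s=s or r.sense();T=c["T_tool_cam"];c["rotation"]=s["ee_rot"]@T[:3,:3];c["eye"]=s["ee_pos"]+s["ee_rot"]@T[:3,3]
    return c
def ray(c,p):
    d=c["rotation"]@np.array([(p[0]-c["cx"])/c["fx"],(p[1]-c["cy"])/c["fy"],1.]);return c["eye"],d/np.linalg.norm(d)
def onz(c,p,z):
    e,d=ray(c,p);return e+d*(z-e[2])/d[2]
def tri(L):
    A=0;b=0
    for c,p in L:
        e,d=ray(c,p);M=np.eye(3)-np.outer(d,d);A=A+M;b=b+M@e
    return np.linalg.solve(A,b)
def proj(c,X):
    q=c["rotation"].T@(np.asarray(X)-c["eye"]);return np.array([c["cx"]+c["fx"]*q[0]/q[2],c["cy"]+c["fy"]*q[1]/q[2]])
E
python3 - <<'E'
from h import *
a,b=cam("scene"),cam("side")
for n,p,q in [("labelA",(513,330),(220,413)),("labelB",(488,383),(143,385))]:print(n,tri([(a,p),(b,q)]))
for n,p in [("deckL",(296,206)),("deckF",(346,247)),("deckR",(405,208))]:print(n,onz(b,p,.03))
print("deck scene",[onz(a,p,.03) for p in [(203,240),(243,290),(316,262)]])
A=cv2.imread("pics/scene0.png")[180:310,190:330];B=cv2.imread("pics/side0.png")[140:260,285:420]
A2=cv2.imread("pics/scene0.png")[290:450,380:545];B2=cv2.imread("pics/side0.png")[305:470,95:305]
f=lambda i:cv2.resize(i,(400,300),interpolation=cv2.INTER_CUBIC)
cv2.imwrite("pics/crop.png",np.vstack([np.hstack([f(A),f(B)]),np.hstack([f(A2),f(B2)])]))
E
```

```text
labelA [0.4984 0.3013 0.0975]
labelB [0.6169 0.3295 0.0967]
deckL [ 0.6866 -0.136   0.03  ]
deckF [ 0.5342 -0.0927  0.03  ]
deckR [ 0.4831 -0.2548  0.03  ]
deck scene [array([ 0.6522, -0.3154,  0.03  ]), array([ 0.6928, -0.1327,  0.03  ]), array([ 0.537 , -0.0953,  0.03  ])]
```

View pics/crop.png

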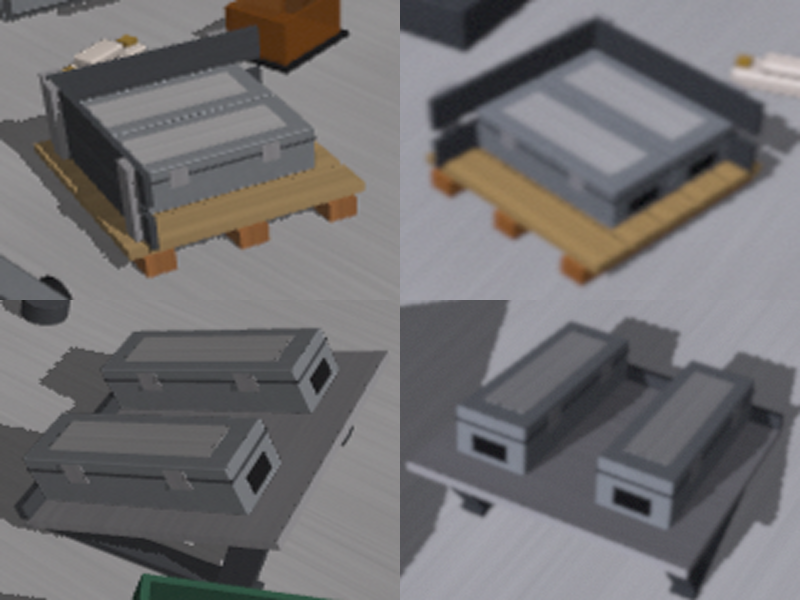

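The crops give clear corners. I'll match lid corners across the two views, cast rays for the pallet's corners, and fit yaw and position.

```bash
cat >> h.py <<'E'
def fit2(P,W):
    P=np.array(P);W=np.array(W)[:,:2];pc=P.mean(0);wc=W.mean(0);p=P-pc;w=W-wc
    a=np.arctan2((p[:,0]*w[:,1]-p[:,1]*w[:,0]).sum(),(p*w).sum());R=np.array([[np.cos(a),-np.sin(a)],[np.sin(a),np.cos(a)]])
    return wc-R@pc,a,(W-(P@R.T+wc-R@pc))*1e3
E
python3 - <<'E'
from h import *
a,b=cam("scene"),cam("side")
sA=lambda u,v:(190+u*.35,180+v*.4333);sB=lambda u,v:(285+u*.3375,140+v*.4)
sA2=lambda u,v:(380+u*165/400,290+v*160/300);sB2=lambda u,v:(95+u*210/400,305+v*165/300)
P=[];W=[]
for n,uv,p,z in [(a,(150,180),(.07,.05),.075),(a,(315,130),(-.07,.05),.075),(a,(258,72),(-.07,-.07),.075),(b,(80,120),(.07,.05),.075),(b,(213,190),(-.07,.05),.075),(b,(330,135),(-.07,-.07),.075),(b,(190,53),(.07,-.07),.075),
 (b,(198,270),(-.09,.09),.03),(a,(365,185),(-.09,.09),.03),(a,(130,258),(.09,.09),.03)]:
    W.append(onz(n,(sA if n is a else sB)(*uv),z));P.append(p)
o,y,res=fit2(P,W);print("pallet",o,np.degrees(y));print(res)
for nm,L in {"A":[((322,30),(273,178)),((303,70),(198,160)),((137,30),(352,78)),((105,70),(289,62))],
 "B":[((265,120),(127,123)),((235,183-20),(57,105)),((62,115),(228,43)),((27,158),(173,22))]}.items():
    X=np.array([tri([(a,sA2(*p)),(b,sB2(*q))]) for p,q in L]);print(nm,X,"lid centre",X.mean(0))
    d=X[0]+X[1]-X[2]-X[3];print("up dir deg",np.degrees(np.arctan2(d[1],d[0])),"len",np.linalg.norm(d)/2)
s=r.sense();R=s["ee_rot"];print("tool x dir",np.degrees(np.arctan2(R[1,0],R[0,0])),"y dir",np.degrees(np.arctan2(R[1,1],R[0,1])))
E
```

```text
pallet [ 0.5899 -0.1973] -15.182689288009074
[[ -4.9047   5.434 ]
 [  5.6622  -4.5137]
 [  4.7121  16.2585]
 [-10.5812   5.4713]
 [  2.8419  -9.0452]
 [ -3.2794   8.1701]
 [ -0.0144   2.7518]
 [ -3.5688  -9.6838]
 [  3.6813 -10.1429]
 [  5.451   -4.7001]]
A [[0.4766 0.283  0.1224]
 [0.529  0.3001 0.1237]
 [0.5023 0.1663 0.0608]
 [0.5581 0.1804 0.0579]] lid centre [0.5165 0.2324 0.0912]
up dir deg 103.01447119763137 len 0.13704905440934853
B [[0.5919 0.3089 0.1233]
 [0.6444 0.3237 0.1273]
 [0.6179 0.1911 0.0533]
 [0.6723 0.2033 0.0557]] lid centre [0.6316 0.2568 0.0899]
up dir deg 102.75713932251041 len 0.14115068131671063
tool x dir 163.91192873941168 y dir 73.91192476520861
```

```bash
cat >> h.py <<'E'
def go(xyz,xdir):
    s=r.sense();R=s["ee_rot"];cur=np.degrees(np.arctan2(R[1,0],R[0,0]));t=(cur-xdir+180)%360-180
    print("d",R.T@(np.array(xyz)-s["ee_pos"]),"turn",round(np.radians(t),4))
E
python3 - <<'E'
from h import *
go((.49,.25,.25),103); go((.585,-.16,.27),75)
E
```

```text
d [-0.4015 -0.2486 -0.0081] turn 1.0631
d [-0.6064 -0.6163 -0.0275] turn 1.5518
```

play_rows:
  delta_pos:
    - [-0.4,-0.25,-0.01]
    - [-0.4,-0.25,-0.01]
    - [-0.4,-0.25,-0.01]
    - [-0.4,-0.25,-0.01]
    - [-0.4,-0.25,-0.01]
    - [-0.4,-0.25,-0.01]
    - [-0.4,-0.25,-0.01]
    - [-0.4,-0.25,-0.01]
    - [-0.606,-0.616,-0.028]
    - [-0.606,-0.616,-0.028]
    - [-0.606,-0.616,-0.028]
    - [-0.606,-0.616,-0.028]
    - [-0.606,-0.616,-0.028]
    - [-0.606,-0.616,-0.028]
    - [-0.606,-0.616,-0.028]
    - [-0.606,-0.616,-0.028]
    - [-0.606,-0.616,-0.028]
    - [-0.606,-0.616,-0.028]
    - [-0.606,-0.616,-0.028]
    - [-0.606,-0.616,-0.028]
  turn: [1.06,1.06,1.06,1.06,1.06,1.06,1.06,1.06,1.55,1.55,1.55,1.55,1.55,1.55,1.55,1.55,1.55,1.55,1.55,1.55]
  hand: 1

```text
t: 2.15
ee_pos: [0.5845, -0.1602, 0.2697]
ee_rot: [[0.259, 0.966, -0.001], [0.966, -0.259, -0.0], [-0.001, -0.001, -1.0]]
force: [-0.4, 0.5, 0.2]
width: 0.0858
grip_force: 0.0
```

Run:
```python
from h import *
s=r.sense();print(s["t"],s["ee_pos"],s["joint_positions"],s["dq"])
import pickle;pickle.dump(s,open("s1.pkl","wb"))
im=r.snapshot("wrist");cv2.imwrite("pics/w1.png",im[:,:,::-1])
```

```text
2.15 [ 0.5845 -0.1602  0.2697] [-0.3094  0.3903  0.7267  1.4039 -0.257   1.4446  0.1499] [-0.0413 -0.0186 -0.0285  0.0116 -0.0016  0.0008 -0.0055]
```

View pics/w1.png

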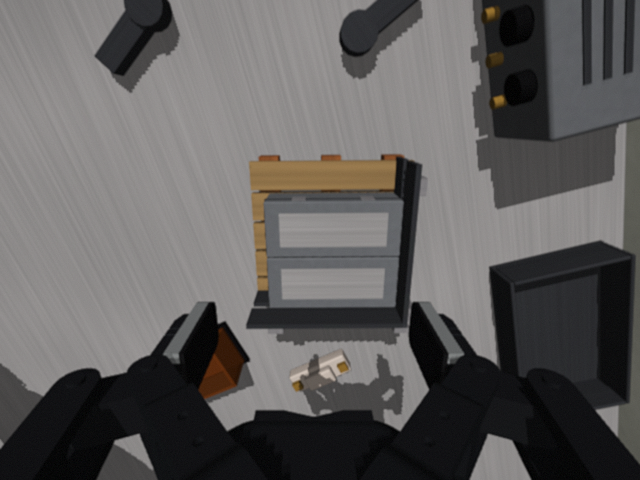

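The wrist view shows the pallet nearly square to the image: layer-top corners are at about (265,198), (404,194), (400,306) and (270,307), and the deck's front corner is at (250,162). I'll fit the pallet pose from these after refining the corners.

Run:
```python
from h import *
import pickle
s=pickle.load(open("s1.pkl","rb"));c=cam("wrist",s)
im=cv2.imread("pics/w1.png");g=cv2.cvtColor(im,cv2.COLOR_BGR2GRAY);h=cv2.cvtColor(im,cv2.COLOR_BGR2HSV)
# layer edges along scan lines: bright/dim rows for manual edges
m=((g>95)&(h[:,:,1]<70)).astype(np.uint8)
m[:,:255]=0;m[:,412:]=0;m[:185]=0;m[312:]=0
n,l,st,ce=cv2.connectedComponentsWithStats(m);k=1+np.argmax(st[1:,4]);print(st[k])
ct=max(cv2.findContours((l==k).astype(np.uint8),cv2.RETR_EXTERNAL,cv2.CHAIN_APPROX_NONE)[0],key=cv2.contourArea)
q=cv2.approxPolyDP(cv2.convexHull(ct),5,True)[:,0];print(q.tolist())
cor=np.array([[265,198],[404,194],[400,306],[270,307]],np.float32)
cor2=cv2.cornerSubPix(g,cor.copy(),(5,5),(-1,-1),(3,50,.01));print(cor2)
P=[(-.07,.05),(.07,.05),(.07,-.07),(-.07,-.07)]
for C in (cor,cor2):
    o,y,res=fit2(P,[onz(c,p,.075) for p in C]);print(o,np.degrees(y));print(res)
w=((h[:,:,0]>8)&(h[:,:,0]<25)&(h[:,:,1]>90)).astype(np.uint8);w[:,:240]=0;w[:,412:]=0;w[:160]=0;w[192:]=0
q=cv2.approxPolyDP(cv2.convexHull(np.argwhere(w)[:,::-1].astype(np.int32)),4,True)[:,0];print("wood",q.tolist(),[onz(c,p,.03)[:2] for p in q])
```

```text
[ 264  197  139   59 7356]
[[402, 202], [398, 254], [267, 255], [264, 202]]
[[265.     198.    ]
 [404.     194.    ]
 [395.1332 305.9815]
 [268.8654 307.2851]]
[ 0.5948 -0.2028] -13.72387203034806
[[ 1.4995  1.0513]
 [-1.0174  2.7253]
 [ 1.2872 -3.1686]
 [-1.7692 -0.608 ]]
[ 0.5933 -0.2024] -14.336661904189864
[[ 2.3213  0.1337]
 [ 0.1674  3.2604]
 [-1.4666 -1.5388]
 [-1.0221 -1.8554]]
wood [[393, 191], [251, 188], [249, 163], [396, 160]] [array([ 0.6719, -0.1734]), array([ 0.5196, -0.1292]), array([ 0.5261, -0.1026]), array([ 0.6813, -0.1408])]
```

Run:
```python
from h import *
go((.514,.243,.20),103); go((.514,.243,.068),103)
```

```text
d [ 0.3699 -0.1713  0.0701] turn -0.4866
d [ 0.3699 -0.1712  0.2021] turn -0.4866
```

play_rows:
  delta_pos:
    - [0.37,-0.171,0.05]
    - [0.37,-0.171,0.05]
    - [0.37,-0.171,0.05]
    - [0.37,-0.171,0.05]
    - [0.37,-0.171,0.05]
    - [0.37,-0.171,0.05]
    - [0.37,-0.171,0.07]
    - [0.37,-0.171,0.07]
    - [0.37,-0.171,0.07]
    - [0.37,-0.171,0.07]
    - [0.37,-0.171,0.07]
  turn: [-0.487,-0.487,-0.487,-0.487,-0.487,-0.487,-0.487,-0.487,-0.487,-0.487,-0.487]

```text
t: 3.3
ee_pos: [0.5141, 0.2424, 0.2005]
ee_rot: [[-0.227, 0.974, 0.0], [0.974, 0.227, -0.0], [-0.0, -0.0, -1.0]]
force: [0.1, 0.1, -0.2]
width: 0.0852
grip_force: 0.0
```

Run:
```python
from h import *
import pickle
s=r.sense();pickle.dump(s,open("s2.pkl","wb"))
im=r.snapshot("wrist");cv2.imwrite("pics/w2.png",im[:,:,::-1])
c=cam("wrist",s);h=np.radians(103);u=np.array([np.cos(h)*np.cos(.489),np.sin(h)*np.cos(.489),np.sin(.489)]);v=np.array([-np.sin(h),np.cos(h),0])*-1
for L in [(.5165,.2324,.091),(.632,.257,.091)]:
    print([proj(c,np.array(L)+a*.07*u+b*.03*v).round() for a in(1,-1) for b in(1,-1)])
go((.514,.243,.068),103)
```

```text
[array([364., 175.]), array([267., 175.]), array([347., 300.]), array([282., 300.])]
[array([555., 179.]), array([458., 179.]), array([475., 302.]), array([410., 302.])]
d [ 0.0019 -0.0005  0.1328] turn -0.0005
```

View pics/w2.png

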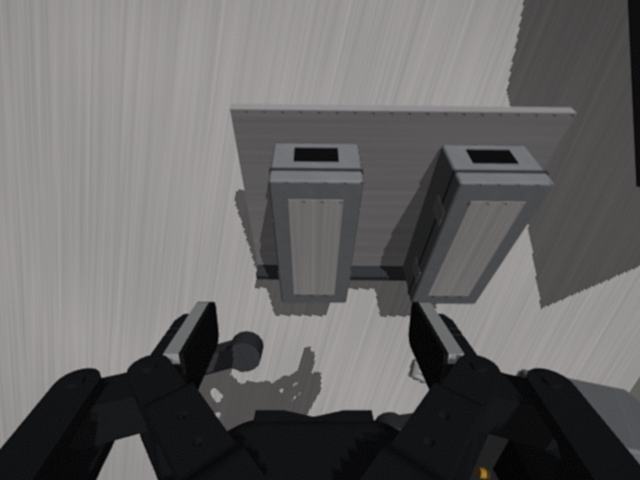

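The wrist view shows case_a's lid corners at (271,184), (362,184), (347,301) and (282,301). The predicted corners agree within about 3 mm, so I'll descend and grip.

play_rows:
  delta_pos:
    - [0.001,0,0.04]
    - [0.001,0,0.075]
    - [0.001,0,0.1]
    - [0.001,0,0.12]
    - [0.001,0,0.132]
    - [0.001,0,0.132]
    - [0.001,0,0.132]
  turn: [0,0,0,0,0,0,0]

```text
t: 4.05
ee_pos: [0.5152, 0.2427, 0.0694]
ee_rot: [[-0.224, 0.975, 0.001], [0.975, 0.224, 0.0], [0.0, 0.001, -1.0]]
force: [0.7, 0.4, 0.4]
width: 0.0851
grip_force: 0.0
```

play_rows:
  delta_pos:
    - [0,0,0]
    - [0,0,0]
    - [0,0,0]
    - [0,0,0]
    - [0,0,0]
    - [0,0,0]
    - [0,0,0]
    - [0,0,0]
  turn: [0,0,0,0,0,0,0,0]
  hand: -1

```text
t: 4.85
ee_pos: [0.5152, 0.2435, 0.0697]
ee_rot: [[-0.225, 0.974, 0.002], [0.974, 0.225, 0.001], [0.001, 0.002, -1.0]]
force: [-1.0, -1.4, 6.0]
width: 0.0597
grip_force: 65.2
```

```bash
cat >> h.py <<'E'
PO=np.array([.5945,-.204]);PY=-14.
def pal(x,y,z):
    a=np.radians(PY);return np.array([PO[0]+np.cos(a)*x-np.sin(a)*y,PO[1]+np.sin(a)*x+np.cos(a)*y,z])
def inpal(p):
    a=np.radians(PY);d=np.array(p[:2])-PO;return np.array([np.cos(a)*d[0]+np.sin(a)*d[1],-np.sin(a)*d[0]+np.cos(a)*d[1],p[2]])
E
python3 - <<'E'
from h import *
go(pal(.010,.016,.2),90+PY);go(pal(.010,.016,.14),90+PY)
E
```

```text
d [-0.4441 -0.0069 -0.1307] turn 0.4712
d [-0.4441 -0.0071 -0.0707] turn 0.4712
```

play_rows:
  delta_pos:
    - [0,0,-0.03]
    - [0,0,-0.07]
    - [0,0,-0.11]
    - [0,0,-0.13]
    - [-0.04,-0.001,-0.13]
    - [-0.085,-0.002,-0.13]
    - [-0.13,-0.003,-0.13]
    - [-0.175,-0.004,-0.13]
    - [-0.22,-0.005,-0.13]
    - [-0.265,-0.006,-0.13]
    - [-0.31,-0.007,-0.13]
    - [-0.355,-0.007,-0.13]
    - [-0.4,-0.007,-0.13]
    - [-0.43,-0.007,-0.12]
    - [-0.444,-0.007,-0.1]
    - [-0.444,-0.007,-0.08]
    - [-0.444,-0.007,-0.07]
    - [-0.444,-0.007,-0.07]
  turn: [0,0,0,0,0.03,0.07,0.12,0.18,0.24,0.3,0.36,0.42,0.46,0.471,0.471,0.471,0.471,0.471]

```text
t: 6.65
ee_pos: [0.6066, -0.1898, 0.1366]
ee_rot: [[0.241, 0.971, -0.003], [0.971, -0.241, 0.001], [0.0, -0.003, -1.0]]
force: [0.3, 0.2, -1.8]
width: 0.0589
grip_force: 65.9
```

Run:
```python
from h import *
s=r.sense();print(s["joint_positions"],s["force"],inpal(s["ee_pos"]))
im=r.snapshot("side");a=cv2.resize(im[120:270,260:460],(800,600),interpolation=cv2.INTER_CUBIC);cv2.imwrite("pics/p3.png",a[:,:,::-1])
```

```text
[-0.2119  0.5453  0.6675  1.503  -0.3491  1.2182  0.2643] [ 0.2893  0.2472 -1.7901] [0.0083 0.0167 0.1366]
```

View pics/p3.png

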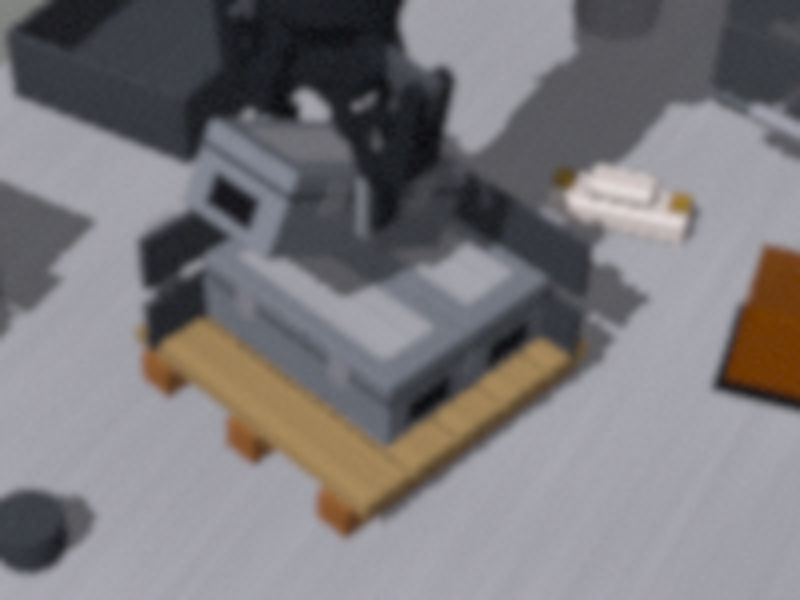

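The side view shows the tilted case held over the lower layer, its low end towards the side fence and clear of both fences. I'll lower it slowly and watch the force.

play_rows:
  delta_pos:
    - [0,0,0.004]
    - [0,0,0.007]
    - [0,0,0.01]
    - [0,0,0.013]
    - [0,0,0.016]
  turn: [0,0,0,0,0]

```text
t: 7.2
ee_pos: [0.6089, -0.1904, 0.1242]
ee_rot: [[0.241, 0.971, 0.003], [0.971, -0.241, 0.0], [0.001, 0.003, -1.0]]
force: [-0.9, 4.6, 13.1]
width: 0.0593
grip_force: 67.1
```

play_rows:
  delta_pos:
    - [0,0,0.003]
    - [0,0,0.006]
    - [0,0,0.009]
  turn: [0,0,0]

```text
t: 7.5
ee_pos: [0.6099, -0.1902, 0.1158]
ee_rot: [[0.24, 0.971, 0.005], [0.971, -0.24, 0.0], [0.001, 0.005, -1.0]]
force: [1.3, 4.1, 10.5]
width: 0.0594
grip_force: 66.8
```

play_rows:
  delta_pos:
    - [0,0,0.003]
    - [0,0,0.006]
    - [0,0,0.009]
    - [0,0,0.012]
    - [0,0,0.014]
  turn: [0,0,0,0,0]

```text
t: 8.0
ee_pos: [0.6092, -0.1905, 0.1009]
ee_rot: [[0.24, 0.971, 0.004], [0.971, -0.24, -0.0], [0.001, 0.004, -1.0]]
force: [0.7, 3.6, 6.1]
width: 0.0596
grip_force: 66.3
```

play_rows:
  delta_pos:
    - [0,0,0.002]
    - [0,0,0.004]
  turn: [0,0]

```text
t: 8.2
ee_pos: [0.6092, -0.1906, 0.0969]
ee_rot: [[0.24, 0.971, 0.004], [0.971, -0.24, -0.0], [0.001, 0.004, -1.0]]
force: [1.1, 3.8, 8.0]
width: 0.0594
grip_force: 66.2
```

play_rows:
  delta_pos:
    - [0,0,0.001]
    - [0,0,0.002]
  turn: [0,0]

```text
t: 8.4
ee_pos: [0.6091, -0.1906, 0.0949]
ee_rot: [[0.24, 0.971, 0.004], [0.971, -0.24, -0.0], [0.001, 0.003, -1.0]]
force: [0.3, 1.8, 4.8]
width: 0.0591
grip_force: 66.4
```

play_rows:
  delta_pos:
    - [0,0,0.001]
    - [0,0,0.0015]
  turn: [0,0]

```text
t: 8.6
ee_pos: [0.6091, -0.1907, 0.0934]
ee_rot: [[0.24, 0.971, 0.003], [0.971, -0.24, -0.0], [0.001, 0.003, -1.0]]
force: [1.0, 2.0, 4.0]
width: 0.0595
grip_force: 66.1
```

play_rows:
  delta_pos:
    - [0,0,0.001]
    - [0,0,0.002]
  turn: [0,0]

```text
t: 8.8
ee_pos: [0.6092, -0.1907, 0.0921]
ee_rot: [[0.24, 0.971, 0.004], [0.971, -0.24, -0.0], [0.001, 0.004, -1.0]]
force: [-2.8, 4.3, 17.6]
width: 0.0594
grip_force: 67.8
```

Run:
```python
from h import *
s=r.sense();print(s["ee_pos"],s["force"],s["torque"],inpal(s["ee_pos"]))
im=r.snapshot("side");a=cv2.resize(im[120:270,260:460],(400,300),interpolation=cv2.INTER_CUBIC)
im=r.snapshot("scene");b=cv2.resize(im[150:300,180:380],(400,300),interpolation=cv2.INTER_CUBIC)
cv2.imwrite("pics/p4.png",np.hstack([a,b])[:,:,::-1])
```

```text
[ 0.6092 -0.1907  0.0921] [-2.7654  4.2717 17.6457] [ 0.6379  1.2973 -0.0625] [0.011  0.0165 0.0921]
```

View pics/p4.png

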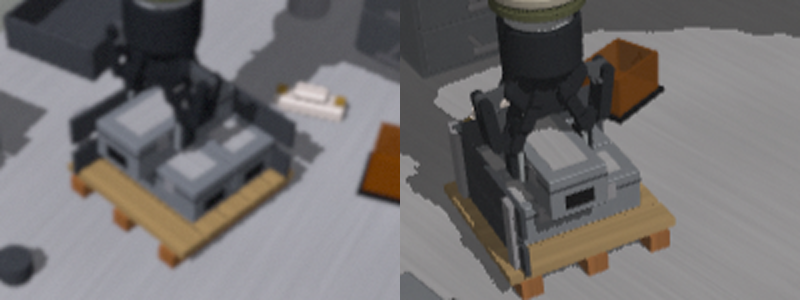

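The views show the case lying flat crosswise on the layer. The force rise to 17.6 N agrees, so I'll release it and go round behind it with closed fingers.

play_rows:
  delta_pos:
    - [0,0,-0.001]
    - [0,0,-0.001]
    - [0,0,-0.001]
    - [0,0,-0.001]
    - [0,0,-0.001]
  turn: [0,0,0,0,0]
  hand: 0.65

```text
t: 9.4
ee_pos: [0.6074, -0.191, 0.0906]
ee_rot: [[0.242, 0.97, -0.0], [0.97, -0.242, -0.0], [-0.0, -0.0, -1.0]]
force: [0.1, -0.4, 0.9]
width: 0.0701
grip_force: 0.0
```

play_rows:
  delta_pos:
    - [0,0,-0.015]
    - [0,0,-0.04]
    - [0,0,-0.06]
    - [0,0,-0.06]
  turn: [0,0,0,0]

```text
t: 9.8
ee_pos: [0.6092, -0.1921, 0.1553]
ee_rot: [[0.242, 0.97, 0.006], [0.97, -0.242, -0.002], [-0.0, 0.006, -1.0]]
force: [-0.4, -0.1, -0.4]
width: 0.0707
grip_force: 0.0
```

play_rows:
  delta_pos:
    - [-0.001,-0.03,0]
    - [-0.001,-0.06,0]
    - [-0.001,-0.06,0]
    - [-0.001,-0.06,0]
    - [-0.001,-0.06,0]
    - [-0.001,-0.06,0.02]
    - [-0.001,-0.06,0.04]
    - [-0.001,-0.06,0.055]
    - [-0.001,-0.06,0.055]
  turn: [0,0,0,0,0,0,0,0,0]
  hand: -1

```text
t: 10.7
ee_pos: [0.5482, -0.177, 0.0935]
ee_rot: [[0.241, 0.97, -0.004], [0.97, -0.241, 0.0], [-0.001, -0.004, -1.0]]
force: [-0.1, 0.2, -1.0]
width: -0.0002
grip_force: 0.0
```

play_rows:
  delta_pos:
    - [0,0.008,0]
    - [0,0.012,0]
    - [0,0.015,0]
    - [0,0.018,0]
    - [0,0.021,0]
    - [0,0.024,0]
  turn: [0,0,0,0,0,0]

```text
t: 11.3
ee_pos: [0.5725, -0.1833, 0.0959]
ee_rot: [[0.242, 0.97, -0.0], [0.97, -0.242, 0.0], [0.0, -0.0, -1.0]]
force: [-0.8, 0.8, 1.0]
width: -0.0002
grip_force: 0.5
```

play_rows:
  delta_pos:
    - [0,0.003,0]
    - [0,0.006,0]
    - [0,0.009,0]
    - [0,0.012,0]
  turn: [0,0,0,0]

```text
t: 11.7
ee_pos: [0.5842, -0.1862, 0.0957]
ee_rot: [[0.241, 0.97, -0.0], [0.97, -0.241, -0.0], [-0.0, -0.0, -1.0]]
force: [-1.0, 0.4, 0.8]
width: 0.0002
grip_force: 0.5
```

play_rows:
  delta_pos:
    - [0,0.002,0]
    - [0,0.004,0]
    - [0,0.006,0]
  turn: [0,0,0]

```text
t: 12.0
ee_pos: [0.5898, -0.1877, 0.0957]
ee_rot: [[0.242, 0.97, -0.0], [0.97, -0.242, -0.0], [-0.0, -0.0, -1.0]]
force: [-1.8, -0.6, 0.8]
width: -0.0002
grip_force: 0.7
```

play_rows:
  delta_pos:
    - [0,0.0015,0]
    - [0,0.003,0]
  turn: [0,0]

```text
t: 12.2
ee_pos: [0.5926, -0.1885, 0.0957]
ee_rot: [[0.242, 0.97, -0.0], [0.97, -0.242, -0.0], [-0.0, -0.0, -1.0]]
force: [-1.3, -0.3, 1.1]
width: 0.0
grip_force: 0.7
```

play_rows:
  delta_pos:
    - [0,0.0015,0]
    - [0,0.003,0]
  turn: [0,0]

```text
t: 12.4
ee_pos: [0.5935, -0.1888, 0.0955]
ee_rot: [[0.242, 0.97, -0.005], [0.97, -0.242, 0.002], [0.001, -0.005, -1.0]]
force: [-16.3, 5.3, 11.7]
width: -0.0003
grip_force: 8.6
```

play_rows:
  delta_pos:
    - [0,0.0015,0]
    - [0,0.003,0]
  turn: [0,0]

```text
t: 12.6
ee_pos: [0.5936, -0.1888, 0.0954]
ee_rot: [[0.243, 0.97, -0.01], [0.97, -0.243, 0.005], [0.002, -0.011, -1.0]]
force: [-31.3, 10.0, 23.2]
width: 0.0
grip_force: 17.1
```

play_rows:
  delta_pos:
    - [0,-0.01,0]
    - [0,-0.02,0]
    - [0,-0.02,-0.03]
    - [0,-0.02,-0.055]
    - [0.04,0.01,-0.055]
    - [0.08,0.035,-0.055]
    - [0.095,0.04,-0.055]
    - [0.095,0.04,-0.055]
    - [0.095,0.04,-0.03]
    - [0.095,0.04,-0.005]
    - [0.095,0.04,0]
    - [0.095,0.04,0]
  turn: [0,0,0,0,0,0,0,0,0,0,0,0]

```text
t: 13.8
ee_pos: [0.6592, -0.1081, 0.0952]
ee_rot: [[0.243, 0.97, -0.002], [0.97, -0.243, -0.0], [-0.001, -0.002, -1.0]]
force: [0.5, -0.4, -0.1]
width: -0.0004
grip_force: 0.0
```

Run:
```python
from h import *
s=r.sense();print(s["ee_pos"],s["force"],inpal(s["ee_pos"]))
im=r.snapshot("side");a=cv2.resize(im[120:270,260:460],(400,300),interpolation=cv2.INTER_CUBIC)
im=r.snapshot("scene");b=cv2.resize(im[150:300,180:380],(400,300),interpolation=cv2.INTER_CUBIC)
cv2.imwrite("pics/p5.png",np.hstack([a,b])[:,:,::-1])
```

```text
[ 0.6592 -0.1081  0.0952] [ 0.4671 -0.3739 -0.1475] [0.0396 0.1087 0.0952]
```

View pics/p5.png

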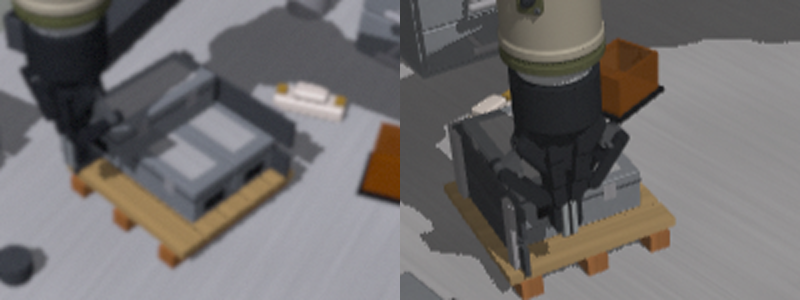

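The views show the first case along the back fence with the closed fingers at its open end. I'll push it towards the side stop.

play_rows:
  delta_pos:
    - [-0.005,0,0]
    - [-0.009,0,0]
    - [-0.012,0,0]
    - [-0.015,0,0]
    - [-0.018,0,0]
  turn: [0,0,0,0,0]

```text
t: 14.4
ee_pos: [0.6559, -0.125, 0.0959]
ee_rot: [[0.242, 0.97, 0.0], [0.97, -0.242, -0.0], [0.0, 0.0, -1.0]]
force: [-0.3, 0.3, -0.3]
width: 0.0002
grip_force: 0.0
```

play_rows:
  delta_pos:
    - [-0.002,0,0]
    - [-0.004,0,0]
  turn: [0,0]

```text
t: 14.6
ee_pos: [0.655, -0.1284, 0.0958]
ee_rot: [[0.241, 0.97, -0.0], [0.97, -0.241, 0.0], [0.0, -0.0, -1.0]]
force: [0.5, 2.0, -0.0]
width: -0.0004
grip_force: 0.7
```

play_rows:
  delta_pos:
    - [-0.0015,0,0]
    - [-0.003,0,0]
  turn: [0,0]

```text
t: 14.8
ee_pos: [0.6543, -0.1311, 0.0957]
ee_rot: [[0.241, 0.971, -0.0], [0.971, -0.241, 0.0], [0.0, -0.0, -1.0]]
force: [0.1, 1.3, 0.5]
width: 0.0
grip_force: 0.7
```

play_rows:
  delta_pos:
    - [-0.0015,0,0]
    - [-0.003,0,0]
  turn: [0,0]

```text
t: 15.0
ee_pos: [0.6535, -0.1343, 0.0957]
ee_rot: [[0.241, 0.97, -0.0], [0.97, -0.241, 0.0], [0.0, -0.0, -1.0]]
force: [-0.5, 1.2, 0.4]
width: 0.0002
grip_force: 0.7
```

play_rows:
  delta_pos:
    - [-0.0015,0,0]
    - [-0.003,0,0]
  turn: [0,0]

```text
t: 15.2
ee_pos: [0.6527, -0.1374, 0.0957]
ee_rot: [[0.242, 0.97, -0.0], [0.97, -0.242, -0.0], [-0.0, -0.0, -1.0]]
force: [-0.3, 1.9, -0.5]
width: -0.0
grip_force: 0.7
```

play_rows:
  delta_pos:
    - [-0.0012,0,0]
    - [-0.0025,0,0]
  turn: [0,0]

```text
t: 15.4
ee_pos: [0.6525, -0.138, 0.0957]
ee_rot: [[0.24, 0.971, 0.0], [0.971, -0.24, 0.002], [0.002, -0.0, -1.0]]
force: [-0.0, 8.2, 1.1]
width: 0.0001
grip_force: 3.9
```

play_rows:
  delta_pos:
    - [-0.0015,0,0]
    - [-0.0015,0,0]
  turn: [0,0]

```text
t: 15.6
ee_pos: [0.6525, -0.138, 0.0958]
ee_rot: [[0.239, 0.971, 0.0], [0.971, -0.239, 0.004], [0.004, -0.001, -1.0]]
force: [-0.3, 9.1, 2.3]
width: -0.0003
grip_force: 4.2
```

Run:
```python
from h import *
s=r.sense();print(s["ee_pos"],s["force"],inpal(s["ee_pos"]))
```

```text
[ 0.6525 -0.138   0.0958] [-0.3443  9.0799  2.3193] [0.0403 0.0781 0.0958]
```

play_rows:
  delta_pos:
    - [0.01,0,0]
    - [0.02,0,0]
    - [0.02,0,-0.03]
    - [0.02,0,-0.055]
    - [-0.02,-0.03,-0.055]
    - [-0.06,-0.062,-0.055]
    - [-0.074,-0.062,-0.055]
    - [-0.074,-0.062,-0.04]
    - [-0.074,-0.062,-0.01]
    - [-0.074,-0.062,0]
    - [-0.074,-0.058,0]
    - [-0.074,-0.054,0]
    - [-0.074,-0.05,0]
    - [-0.074,-0.047,0]
  turn: [0,0,0,0,0,0,0,0,0,0,0,0,0,0]

```text
t: 17.0
ee_pos: [0.5896, -0.2019, 0.0968]
ee_rot: [[0.241, 0.97, 0.002], [0.97, -0.241, -0.001], [-0.0, 0.002, -1.0]]
force: [-0.1, 0.5, -0.1]
width: 0.0002
grip_force: 0.0
```

play_rows:
  delta_pos:
    - [0,0.0015,0]
    - [0,0.003,0]
  turn: [0,0]

```text
t: 17.2
ee_pos: [0.59, -0.2021, 0.0959]
ee_rot: [[0.242, 0.97, -0.003], [0.97, -0.242, 0.001], [0.001, -0.003, -1.0]]
force: [-11.4, 3.4, 7.3]
width: 0.0002
grip_force: 6.3
```

play_rows:
  delta_pos:
    - [0,-0.01,0]
    - [0,-0.02,0]
    - [0,-0.02,-0.04]
    - [0,-0.02,-0.09]
    - [0,-0.02,-0.12]
  turn: [0,0,0,0,0]
  hand: 1

```text
t: 17.7
ee_pos: [0.5721, -0.1983, 0.2197]
ee_rot: [[0.242, 0.97, 0.004], [0.97, -0.242, -0.001], [0.0, 0.004, -1.0]]
force: [0.2, -1.0, 0.5]
width: 0.0721
grip_force: 0.0
```

Run:
```python
from h import *
s=r.sense();print(s["ee_pos"])
go((.629,.267,.21),102.9);go((.629,.267,.0695),102.9)
```

```text
[ 0.5721 -0.1983  0.2197]
d [ 0.4652 -0.0576  0.0095] turn -0.4699
d [ 0.4652 -0.0582  0.15  ] turn -0.4699
```

play_rows:
  delta_pos:
    - [0.465,-0.058,0.005]
    - [0.465,-0.058,0.005]
    - [0.465,-0.058,0.005]
    - [0.465,-0.058,0.005]
    - [0.465,-0.058,0.005]
    - [0.465,-0.058,0.005]
    - [0.465,-0.058,0.005]
    - [0.465,-0.058,0.005]
    - [0.465,-0.058,0.005]
    - [0.465,-0.058,0.005]
    - [0.465,-0.058,0.005]
    - [0.465,-0.058,0.005]
  turn: [-0.47,-0.47,-0.47,-0.47,-0.47,-0.47,-0.47,-0.47,-0.47,-0.47,-0.47,-0.47]

```text
t: 18.9
ee_pos: [0.6277, 0.2673, 0.2107]
ee_rot: [[-0.224, 0.974, 0.0], [0.974, 0.224, -0.001], [-0.001, 0.0, -1.0]]
force: [0.9, -1.2, -0.9]
width: 0.0855
grip_force: 0.0
```

Run:
```python
from h import *
s=r.sense();print(s["ee_pos"],s["joint_positions"])
go((.629,.267,.0695),102.9)
```

```text
[0.6277 0.2673 0.2107] [-0.7473  0.5556  0.4739  1.2528 -0.2463  1.3897 -0.0647]
d [-0.0004  0.0012  0.1412] turn 0.0012
```

play_rows:
  delta_pos:
    - [-0.002,0.001,0.04]
    - [-0.002,0.001,0.08]
    - [-0.002,0.001,0.11]
    - [-0.002,0.001,0.13]
    - [-0.002,0.001,0.141]
    - [-0.002,0.001,0.141]
    - [-0.002,0.001,0.141]
  turn: [0,0,0,0,0,0,0]

```text
t: 19.6
ee_pos: [0.6302, 0.2652, 0.0713]
ee_rot: [[-0.223, 0.975, 0.002], [0.975, 0.223, 0.0], [-0.0, 0.002, -1.0]]
force: [-0.1, 0.3, -0.0]
width: 0.0853
grip_force: 0.0
```

play_rows:
  delta_pos:
    - [0,0,0]
    - [0,0,0]
    - [0,0,0]
    - [0,0,0]
    - [0,0,0]
    - [0,0,0]
    - [0,0,0]
    - [0,0,0]
  turn: [0,0,0,0,0,0,0,0]
  hand: -1

```text
t: 20.4
ee_pos: [0.6305, 0.2663, 0.0717]
ee_rot: [[-0.224, 0.975, 0.003], [0.975, 0.224, 0.001], [0.001, 0.003, -1.0]]
force: [0.0, -0.1, 6.2]
width: 0.0596
grip_force: 66.2
```

Run:
```python
from h import *
go(pal(-.049,.016,.20),76.1);go(pal(-.049,.016,.14),76.1)
```

```text
d [-0.4137 -0.1765 -0.129 ] turn 0.4687
d [-0.4137 -0.1767 -0.069 ] turn 0.4687
```

play_rows:
  delta_pos:
    - [0,0,-0.03]
    - [0,0,-0.07]
    - [0,0,-0.11]
    - [0,0,-0.13]
    - [-0.038,-0.016,-0.13]
    - [-0.08,-0.034,-0.13]
    - [-0.122,-0.052,-0.13]
    - [-0.164,-0.07,-0.13]
    - [-0.206,-0.088,-0.13]
    - [-0.248,-0.106,-0.13]
    - [-0.29,-0.124,-0.13]
    - [-0.332,-0.142,-0.13]
    - [-0.374,-0.16,-0.13]
    - [-0.4,-0.172,-0.13]
    - [-0.414,-0.177,-0.11]
    - [-0.414,-0.177,-0.085]
    - [-0.414,-0.177,-0.069]
    - [-0.414,-0.177,-0.069]
  turn: [0,0,0,0,0.03,0.07,0.12,0.18,0.24,0.3,0.36,0.42,0.46,0.468,0.468,0.468,0.468,0.468]

```text
t: 22.2
ee_pos: [0.5476, -0.1764, 0.1362]
ee_rot: [[0.24, 0.971, -0.005], [0.971, -0.24, 0.001], [-0.0, -0.005, -1.0]]
force: [-1.1, 0.9, -4.1]
width: 0.0593
grip_force: 66.4
```

Run:
```python
from h import *
s=r.sense();print(s["ee_pos"],s["force"],inpal(s["ee_pos"]))
im=r.snapshot("side");a=cv2.resize(im[120:270,260:460],(400,300),interpolation=cv2.INTER_CUBIC)
im=r.snapshot("scene");b=cv2.resize(im[150:300,180:380],(400,300),interpolation=cv2.INTER_CUBIC)
cv2.imwrite("pics/p6.png",np.hstack([a,b])[:,:,::-1])
```

```text
[ 0.5476 -0.1764  0.1362] [-1.0708  0.8606 -4.0907] [-0.0521  0.0154  0.1362]
```

View pics/p6.png

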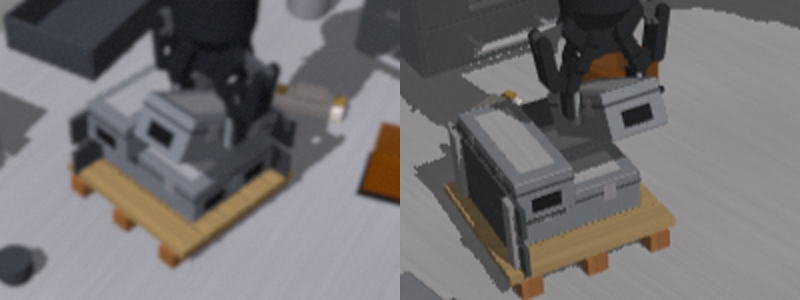

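The views show the first case home in the corner and the second held tilted beside it. I'll lower it the same way.

play_rows:
  delta_pos:
    - [0,0,0.004]
    - [0,0,0.007]
    - [0,0,0.01]
    - [0,0,0.013]
    - [0,0,0.016]
  turn: [0,0,0,0,0]

```text
t: 22.8
ee_pos: [0.5515, -0.1764, 0.1247]
ee_rot: [[0.238, 0.971, 0.004], [0.971, -0.238, 0.001], [0.002, 0.004, -1.0]]
force: [-1.5, 5.1, 10.8]
width: 0.0593
grip_force: 68.0
```

play_rows:
  delta_pos:
    - [0,0,0.003]
    - [0,0,0.006]
    - [0,0,0.009]
    - [0,0,0.012]
  turn: [0,0,0,0]

```text
t: 23.2
ee_pos: [0.5519, -0.1765, 0.1128]
ee_rot: [[0.238, 0.971, 0.005], [0.971, -0.238, 0.0], [0.001, 0.005, -1.0]]
force: [-0.0, 3.9, 10.0]
width: 0.0591
grip_force: 66.8
```

play_rows:
  delta_pos:
    - [0,0,0.003]
    - [0,0,0.006]
    - [0,0,0.009]
  turn: [0,0,0]

```text
t: 23.5
ee_pos: [0.5515, -0.1767, 0.1034]
ee_rot: [[0.238, 0.971, 0.004], [0.971, -0.238, -0.0], [0.001, 0.004, -1.0]]
force: [0.3, 3.4, 5.5]
width: 0.0591
grip_force: 66.6
```

play_rows:
  delta_pos:
    - [0,0,0.003]
    - [0,0,0.006]
  turn: [0,0]

```text
t: 23.7
ee_pos: [0.5513, -0.1768, 0.0972]
ee_rot: [[0.238, 0.971, 0.004], [0.971, -0.238, -0.0], [0.001, 0.004, -1.0]]
force: [0.8, 2.8, 5.6]
width: 0.0591
grip_force: 66.8
```

play_rows:
  delta_pos:
    - [0,0,0.001]
    - [0,0,0.002]
  turn: [0,0]

```text
t: 23.9
ee_pos: [0.551, -0.177, 0.0954]
ee_rot: [[0.239, 0.971, 0.003], [0.971, -0.239, 0.0], [0.001, 0.003, -1.0]]
force: [-2.1, 5.1, 18.7]
width: 0.0592
grip_force: 68.2
```

play_rows:
  delta_pos:
    - [0,0,0.001]
  turn: [0]

```text
t: 24.0
ee_pos: [0.5511, -0.177, 0.0954]
ee_rot: [[0.239, 0.971, 0.003], [0.971, -0.239, 0.001], [0.001, 0.003, -1.0]]
force: [-7.9, 7.2, 28.0]
width: 0.0592
grip_force: 69.7
```

play_rows:
  delta_pos:
    - [0,0,-0.003]
    - [0,0,-0.003]
    - [0,0,-0.003]
    - [0,0,-0.003]
    - [0,0,-0.003]
  turn: [0,0,0,0,0]
  hand: 0.65

```text
t: 24.5
ee_pos: [0.5494, -0.1772, 0.0955]
ee_rot: [[0.24, 0.971, -0.001], [0.971, -0.24, -0.0], [-0.0, -0.001, -1.0]]
force: [0.7, -0.7, -0.8]
width: 0.0705
grip_force: 0.0
```

play_rows:
  delta_pos:
    - [0,0,-0.015]
    - [0,0,-0.04]
    - [0,0,-0.06]
    - [0,0,-0.06]
  turn: [0,0,0,0]

```text
t: 24.9
ee_pos: [0.5513, -0.1782, 0.1599]
ee_rot: [[0.24, 0.971, 0.006], [0.971, -0.24, -0.001], [0.0, 0.006, -1.0]]
force: [0.2, 0.4, 0.7]
width: 0.0704
grip_force: 0.0
```

play_rows:
  delta_pos:
    - [-0.008,-0.03,0]
    - [-0.008,-0.06,0]
    - [-0.008,-0.06,0]
    - [-0.008,-0.06,0]
    - [-0.008,-0.06,0]
    - [-0.008,-0.06,0.02]
    - [-0.008,-0.06,0.04]
    - [-0.008,-0.06,0.058]
    - [-0.008,-0.06,0.058]
  turn: [0,0,0,0,0,0,0,0,0]
  hand: -1

```text
t: 25.8
ee_pos: [0.4886, -0.1702, 0.0956]
ee_rot: [[0.239, 0.971, -0.004], [0.971, -0.239, -0.0], [-0.001, -0.004, -1.0]]
force: [0.1, 0.3, -0.1]
width: -0.0002
grip_force: 0.0
```

Run:
```python
from h import *
s=r.sense();print(inpal(s["ee_pos"]),s["joint_positions"])
```

```text
[-0.111   0.0072  0.0956] [-0.3207  0.3382  0.7115  1.874  -0.2541  1.0258  0.2552]
```

play_rows:
  delta_pos:
    - [0,0.008,0]
    - [0,0.012,0]
    - [0,0.015,0]
    - [0,0.018,0]
    - [0,0.021,0]
    - [0,0.025,0]
    - [0,0.029,0]
    - [0,0.033,0]
    - [0,0.036,0]
    - [0,0.038,0]
  turn: [0,0,0,0,0,0,0,0,0,0]

```text
t: 26.8
ee_pos: [0.5266, -0.1797, 0.0977]
ee_rot: [[0.24, 0.971, -0.0], [0.971, -0.24, -0.0], [-0.0, -0.0, -1.0]]
force: [-2.7, 1.3, 1.1]
width: 0.0002
grip_force: 0.9
```

play_rows:
  delta_pos:
    - [0,0.002,0]
    - [0,0.004,0]
  turn: [0,0]

```text
t: 27.0
ee_pos: [0.5302, -0.1807, 0.0977]
ee_rot: [[0.24, 0.971, -0.0], [0.971, -0.24, 0.0], [-0.0, -0.0, -1.0]]
force: [-1.7, 0.9, 0.7]
width: 0.0004
grip_force: 0.8
```

play_rows:
  delta_pos:
    - [0,0.0015,0]
    - [0,0.003,0]
  turn: [0,0]

```text
t: 27.2
ee_pos: [0.5331, -0.1812, 0.0977]
ee_rot: [[0.24, 0.971, -0.0], [0.971, -0.24, 0.0], [0.0, -0.0, -1.0]]
force: [-2.1, 0.9, 0.7]
width: 0.0001
grip_force: 1.2
```

play_rows:
  delta_pos:
    - [0,0.0015,0]
    - [0,0.002,0]
  turn: [0,0]

```text
t: 27.4
ee_pos: [0.5335, -0.1813, 0.0974]
ee_rot: [[0.24, 0.971, -0.004], [0.971, -0.24, 0.002], [0.001, -0.004, -1.0]]
force: [-10.8, 3.3, 6.5]
width: -0.0
grip_force: 5.6
```

play_rows:
  delta_pos:
    - [0,-0.01,0]
    - [0,-0.02,0]
    - [0,-0.02,-0.03]
    - [0,-0.02,-0.055]
    - [0.04,0.01,-0.055]
    - [0.08,0.035,-0.055]
    - [0.1,0.042,-0.055]
    - [0.1,0.042,-0.055]
    - [0.1,0.042,-0.03]
    - [0.1,0.042,-0.005]
    - [0.1,0.042,0]
    - [0.1,0.042,0]
  turn: [0,0,0,0,0,0,0,0,0,0,0,0]

```text
t: 28.6
ee_pos: [0.5986, -0.0955, 0.0974]
ee_rot: [[0.241, 0.971, -0.002], [0.971, -0.241, -0.0], [-0.001, -0.002, -1.0]]
force: [0.2, 0.1, 0.9]
width: -0.0002
grip_force: 0.0
```

Run:
```python
from h import *
s=r.sense();print(inpal(s["ee_pos"]),s["force"])
```

```text
[-0.0223  0.1062  0.0974] [0.2193 0.1398 0.9417]
```

Home should be at y ≈ 0.078, about 28 mm of travel.

play_rows:
  delta_pos:
    - [-0.005,0.002,0]
    - [-0.008,0.002,0]
    - [-0.011,0.002,0]
    - [-0.014,0.002,0]
    - [-0.017,0.002,0]
    - [-0.02,0.002,0]
    - [-0.022,0.002,0]
  turn: [0,0,0,0,0,0,0]

```text
t: 29.3
ee_pos: [0.5966, -0.1166, 0.0979]
ee_rot: [[0.239, 0.971, 0.0], [0.971, -0.239, 0.0], [0.0, 0.0, -1.0]]
force: [-0.4, 2.0, 1.4]
width: -0.0001
grip_force: 0.8
```

play_rows:
  delta_pos:
    - [-0.0015,0,0]
    - [-0.003,0,0]
  turn: [0,0]

```text
t: 29.5
ee_pos: [0.5958, -0.1194, 0.0978]
ee_rot: [[0.239, 0.971, 0.0], [0.971, -0.239, 0.0], [0.0, -0.0, -1.0]]
force: [-0.1, 1.7, 0.9]
width: 0.0003
grip_force: 0.8
```

play_rows:
  delta_pos:
    - [-0.0015,0,0]
    - [-0.003,0,0]
  turn: [0,0]

```text
t: 29.7
ee_pos: [0.595, -0.1224, 0.0978]
ee_rot: [[0.239, 0.971, -0.0], [0.971, -0.239, 0.0], [0.0, -0.0, -1.0]]
force: [0.6, 2.9, 0.7]
width: 0.0003
grip_force: 0.8
```

Run:
```python
from h import *
s=r.sense();print(inpal(s["ee_pos"]),s["force"])
```

```text
[-0.0192  0.0793  0.0978] [0.5587 2.9382 0.7087]
```

play_rows:
  delta_pos:
    - [-0.001,0,0]
    - [-0.002,0,0]
  turn: [0,0]

```text
t: 29.9
ee_pos: [0.5949, -0.123, 0.0978]
ee_rot: [[0.238, 0.971, 0.0], [0.971, -0.238, 0.002], [0.002, -0.0, -1.0]]
force: [1.1, 7.7, 2.5]
width: -0.0002
grip_force: 3.7
```

play_rows:
  delta_pos:
    - [-0.001,0,0]
    - [-0.002,0,0]
  turn: [0,0]

```text
t: 30.1
ee_pos: [0.5949, -0.123, 0.0978]
ee_rot: [[0.237, 0.972, 0.0], [0.972, -0.237, 0.004], [0.004, -0.0, -1.0]]
force: [1.4, 11.5, 3.6]
width: -0.0001
grip_force: 6.0
```

Run:
```python
from h import *
s=r.sense();print(inpal(s["ee_pos"]),s["force"])
```

```text
[-0.0192  0.0787  0.0978] [ 1.3588 11.4625  3.5886]
```

play_rows:
  delta_pos:
    - [0.01,0,0]
    - [0.02,0,0]
    - [0.02,0,-0.03]
    - [0.02,0,-0.055]
    - [-0.02,-0.03,-0.055]
    - [-0.06,-0.06,-0.055]
    - [-0.074,-0.06,-0.055]
    - [-0.074,-0.06,-0.04]
    - [-0.074,-0.06,-0.01]
    - [-0.074,-0.06,0]
    - [-0.074,-0.056,0]
    - [-0.074,-0.052,0]
    - [-0.074,-0.049,0]
    - [-0.074,-0.047,0]
  turn: [0,0,0,0,0,0,0,0,0,0,0,0,0,0]

```text
t: 31.5
ee_pos: [0.5318, -0.1872, 0.0987]
ee_rot: [[0.239, 0.971, 0.002], [0.971, -0.239, -0.001], [-0.0, 0.002, -1.0]]
force: [-0.5, 0.6, 0.7]
width: -0.0
grip_force: 0.4
```

play_rows:
  delta_pos:
    - [0,0.0015,0]
    - [0,0.003,0]
  turn: [0,0]

```text
t: 31.7
ee_pos: [0.532, -0.1872, 0.0978]
ee_rot: [[0.24, 0.971, -0.004], [0.971, -0.24, 0.002], [0.001, -0.004, -1.0]]
force: [-12.3, 3.3, 9.1]
width: -0.0
grip_force: 7.0
```

Run:
```python
from h import *
s=r.sense();print(inpal(s["ee_pos"]),s["force"])
```

```text
[-0.0647  0.0011  0.0978] [-12.3044   3.2709   9.0583]
```

play_rows:
  delta_pos:
    - [0,0.0015,0]
    - [0,0.0015,0]
  turn: [0,0]

```text
t: 31.9
ee_pos: [0.5319, -0.1873, 0.0973]
ee_rot: [[0.241, 0.971, -0.006], [0.971, -0.241, 0.003], [0.001, -0.007, -1.0]]
force: [-14.4, 5.2, 9.8]
width: -0.0001
grip_force: 8.0
```

play_rows:
  delta_pos:
    - [0,-0.01,0]
    - [0,-0.02,0]
    - [0,-0.02,-0.04]
    - [0,-0.02,-0.09]
    - [0.03,0.02,-0.13]
    - [0.03,0.05,-0.17]
    - [0.03,0.05,-0.17]
    - [0.03,0.05,-0.17]
    - [0.03,0.05,-0.17]
  turn: [0,0,0,0,0,0,0,0,0]

```text
t: 32.8
ee_pos: [0.5899, -0.1712, 0.267]
ee_rot: [[0.241, 0.971, -0.001], [0.971, -0.241, -0.0], [-0.0, -0.001, -1.0]]
force: [-0.6, -1.0, -0.5]
width: -0.0003
grip_force: 0.0
```

Run:
```python
from h import *
s=r.sense();print(s["t"],s["ee_pos"],s["force"]);c=cam("wrist",s)
im=r.snapshot("wrist");cv2.imwrite("pics/w7.png",im[:,:,::-1])
PO[1]-=.003
for x,y,z in [(.07,.07,.12),(.01,.07,.12),(-.05,.07,.12),(-.05,-.07,.12),(.07,-.07,.12),(-.07,.05,.075)]:print((x,y,z),proj(c,pal(x,y,z)).round(1))
```

```text
32.8 [ 0.5899 -0.1712  0.267 ] [-0.6273 -1.0217 -0.4909]
(0.07, 0.07, 0.12) [414.7 180.7]
(0.01, 0.07, 0.12) [342.5 180.5]
(-0.05, 0.07, 0.12) [270.2 180.4]
(-0.05, -0.07, 0.12) [275.9 325.8]
(0.07, -0.07, 0.12) [400.4 326.2]
(-0.07, 0.05, 0.075) [256.2 193.5]
```

View pics/w7.png

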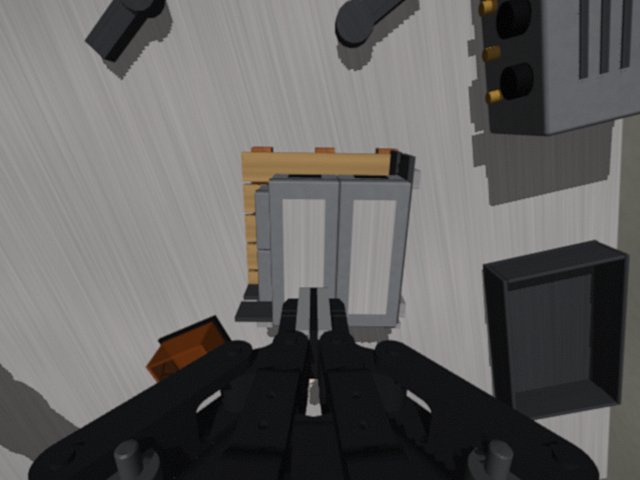

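The wrist view shows both cases flush, with ends level at rows 178 and 327 and no gap at their joint near column 339. The lower layer's corner is still at (257,190), as predicted, so I'll hand in.

```bash
python3 -c "
from station import r
print(r.job_done())"
```

```text
the job is handed in; nothing more can be done
None
```

Both cases are on the lower layer, pressed home into the stops and against each other, and the job was handed in at about 33 s; the hand-in call returned no verdict.

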